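# Load and stack the two-tier sample rack

### The arm

A 6-joint arm with a two-finger parallel gripper is mounted at the origin on a cart in front of the work surface, level with it; the furniture and walls round the work are solid. World frame = base frame: x ahead of the robot, y to its left, z up, the work surface at z = 0. Lengths are in m, angles in rad, forces in N, time in s.
With the tool pointing down it reaches from about 0.3 to 0.75 m from the base axis. Payload 8.5 kg.
Tool frame: the origin (TCP) lies at the centre of the arm's flange, where the gripper is bolted on; the fingertips stand 173 mm ahead of it and the grasp point (between the pads) lies bot.hold_point_z ahead of it (bot.hold_point_z is the distance from the TCP to the grasp point, in m); z points along the fingers, y is the line along which they close (so a half turn about z gives the same grasp; the last joint's range is limited). The gripper opens to 85 mm and grips with 20 to 120 N. Pads are 22 mm wide; open, the fingers measure 114 mm over their backs; the gripper's body (76 mm by 85 mm) begins 54 mm behind the grasp point. The pads swing forward as they close: fully open they stand 13 mm farther back than shut.
Start: joints at [-1.321, 0.381, 1.297, -0, 1.464, -0.215], TCP at [0.247, -0.492, 0.405] pointing down, gripper open.
Joint ranges: [-3.11, 3.11], [-0.89, 2.33], [0.22, 2.48], [-1.42, 4.56], [0.17, 2.85], [-2.88, 2.88]. Speed limits (rad/s): [2.39, 2.39, 3.14, 3.14, 3.14, 3.14].

### API

Orientations are given as a unit quaternion [x, y, z, w].
In Python, from station import bot gives the robot as it stands.
- The arm moves only by the tool jog_arm, never from a script. Its argument "steps" is one flat list of numbers, 7 for each row, row after row: the shift along the tool's x, y, z in cm, then the turn, a rotation vector about the tool's x, y, z in degrees, then the opening, from 0 (shut) to 1 (fully open). In form: [dx, dy, dz, ax, ay, az, jaw, dx, dy, dz, ax, ay, az, jaw, ...]. A call has 1 to 5 rows; each row is the pose to reach, as a shift and turn from the pose commanded when the call began, along the tool's axes at that moment; what a row does not reach only later rows make up. A row lasts 1/10 s, in which the tool goes at most 50 mm and 8.59 degrees, less where a joint would pass 70% of its speed; a pose out of reach is approached as far as the arm can. A call with a gripper value outside its range is refused whole. The fingers move at their own pace and stop on an object; "newtons" is the grip in N (left out, the last holds). Time passes only in rows, so rows that repeat a pose let the fingers close. It gives the time, the measured TCP pose, the force, the opening and the grip force at its end, in the units of the state.
- bot.state(): the state, without advancing time (a new reading comes with each control period).
- bot.camera(name): name is "scene" or "top" or "wrist"; returns a dict with "color" (384x512x3 uint8, blue, green, red), "camera_matrix" (3x3 intrinsics, pixels), "dist" ([k1, k2, p1, p2, k3] as OpenCV has them; the pictures are not rectified), "origin" and "orientation" of the camera in the world; the wrist camera has in their place "mount" (4x4, takes a point from camera to tool coordinates, whose origin is the TCP and whose axes are the flange's). Camera axes: x right, y down, z forward; pixel columns grow to the right and rows downward; lengths in m; the calibration is good to about 2 mm. A picture is of the moment at which its call begins: read the wrist's pose just before it. There is no depth.
- bot.job_done(): hands the job in; it is judged then, once.
The state is a dict: "time_s": time; "joint_positions": joint angles; "dq": joint speeds; "tau": joint torques, N m; "ee_pos": TCP position; "tool_rot": TCP orientation; "wrist_force": force on the tool from outside, world axes, zero at the start; "ft_torque": the same for the moment, N m; "width": finger opening in m; "finger_force": force on a finger pad.
Only numpy, scipy, OpenCV 4.12 (cv2) and the standard library are available. Lean on these libraries where they do the work, as an engineer would, in place of code of your own. Each camera call takes 0.05 s, during which the arm holds its last target. There are 200 camera calls.

### The job

Stand the red-capped jar upright on the round black mat in the middle of the rack's lower tier, then stack the upper tier over it so that all four of its corner posts are fully home in the corner cups of the lower tier. Set both down gently rather than dropping them, and leave the other things on the bench where they stand.

Things in the scene. Friction and masses are not known exactly. Their poses are not given: they have to be found in the camera images.
- lower_tier: Lower tier, fixed to the bench: white plate 176 (x) x 136 mm, top 10 mm up, with a square steel cup at each corner. Origin: centre of its underside, on the bench. Cup centres x = +-75, y = +-55 mm; 17 mm square inside, floor 10 mm up, straight walls to 30 mm, then flared to about 25 mm at the rim, 39 mm up. Folded edges 17 mm high along the long sides.
- mat_centre (a point): Centre of the top of the round black rubber mat, 90 mm across, in the middle of the lower tier, 12 mm above the bench; same axes as the lower tier.
- upper_tier: Upper tier, loose, about 0.45 kg, stands on its feet: white slatted deck (underside 112 mm up) on four steel posts, blue handle on top. Origin: centre between the undersides of its feet; x along its long side, z up. Posts 12 mm thick at x = +-75, y = +-55 mm, with half-round feet. Fits the lower tier either way round; fully home, its origin is 10 mm above the lower tier's.
- handle (a point): Middle of the upper tier's blue handle bar, 167 mm above its feet, over the middle of the deck; axes of the upper tier. The bar runs along x: 100 mm long, 16 mm wide, 16 mm high, 40 mm clear above the deck, on two thin steel uprights 84 mm apart.
- jar: White plastic jar with a red screw cap, 57 mm in diameter, 92 mm high, about 0.25 kg, standing on the bench. Origin: centre of its underside, z up. The red cap (55 mm across) takes up the top 18 mm. It fits under the upper tier's deck with 18 mm to spare when standing on the mat.
- brown_bottle: Bystander: small brown bottle with a black cap, 48 mm in diameter, 103 mm high, standing on the bench behind the jar. Origin: centre of its underside.
- white_flask_bottle: Bystander: white bottle with a white cap, 66 mm in diameter, 140 mm high, standing at the back. Origin: centre of its underside.
Mind the look-alikes: they are no part of the job. Of the things that look like the jar, take the one that is nearest to the robot's base at the start.

How it is judged:
By the outcome, as a careful person would: the job done as asked, in the order asked, and still so for the second after the job is handed in, with the robot touching nothing.
It also fails if it takes over 64 s, if anything falls off the work surface, if the arm or the gripper's body presses on something with over 40 N, if the wrist force passes 120 N, or if a joint passes its speed limit or range.

## Working session

There is one attempt and no reset: what is moved stays moved. The work goes in short steps, Python scripts to look and compute and a tool call to move; the robot and the scene stay as the last step left them, time stands still between calls to the robot, and variables do not carry over. Pictures are saved under pics/ and viewed, at most 10 in all, crops included, and the job is handed in when it is done.

Besides the shell and the picture viewer there is one more tool, called after "Emit:" as name(argument=value, ...), one argument or row to a line, values as JSON. jog_arm: Moves the arm, as the interface text tells. Its arguments: {"type":"object","properties":{"steps":{"type":"array"},"newtons":{"type":"number"}},"required":["steps"]}

```bash
ls; mkdir -p pics
python3 - <<'E'
from station import bot
import cv2,pickle
print(bot.hold_point_z,bot.state())
d={}
for n in("scene","top","wrist"):
    c=bot.camera(n);d[n]=c;cv2.imwrite(f"pics/{n}0.png",c["color"])
    print(n,{k:v for k,v in c.items() if k!="color"})
pickle.dump(d,open("c0.pkl","wb"))
E
```

```text
pics
0.1547 {'time_s': 0.0, 'joint_positions': array([-1.32129989e+00,  3.81213486e-01,  1.29827565e+00, -9.58241240e-06,
        1.46359080e+00, -2.15332065e-01]), 'dq': array([ 0.00036319, -0.00015143, -0.00015361,  0.00060397,  0.00106577,
        0.00087918]), 'tau': array([-1.19842738e-03, -4.48472178e+01, -2.31280339e+01, -2.85965434e-04,
        4.80209186e-03, -9.06022393e-06]), 'ee_pos': array([ 0.24651865, -0.49161032,  0.40409717]), 'tool_rot': array([ 9.73112775e-01,  2.30327969e-01, -1.74650852e-05, -7.43455111e-04]), 'wrist_force': array([ 0.36787721, -0.72863525,  0.01561505]), 'ft_torque': array([-0.07014226,  0.01056915,  0.04228679]), 'finger_force': 0.0, 'width': 0.0854368835888143}
scene {'camera_matrix': array([[498.90091132,   0.        , 252.39720711],
       [  0.        , 498.90091132, 188.9919616 ],
       [  0.        ,   0.        ,   1.        ]]), 'dist': array([0.06984527, 0.        , 0.        , 0.        , 0.        ]), 'origin': array([-0.26412933,  0.47231003,  1.05564884]), 'orientation': array([-0.37787634,  0.83171427, -0.3700896 ,  0.16880323])}
[... 300 characters left out ...]
 ,  1.60473852]), 'orientation': array([-0.69455157,  0.71326317, -0.06441216,  0.06859183])}
wrist {'camera_matrix': array([[274.76019336,   0.        , 257.86695382],
       [  0.        , 274.76019336, 195.94813475],
       [  0.        ,   0.        ,   1.        ]]), 'dist': array([0.00465714, 0.        , 0.        , 0.        , 0.        ]), 'mount': array([[-7.08542252e-04, -9.55148175e-01, -2.96127443e-01,
         7.42648431e-02],
       [ 9.99999696e-01, -7.73344859e-04,  1.01702477e-04,
        -3.38708674e-04],
       [-3.26149571e-04, -2.96127281e-01,  9.55148432e-01,
         3.11560676e-02],
       [ 0.00000000e+00,  0.00000000e+00,  0.00000000e+00,
         1.00000000e+00]])}
```

View pics/top0.png

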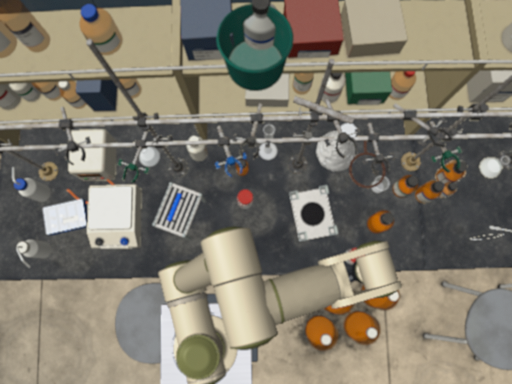

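View pics/scene0.png

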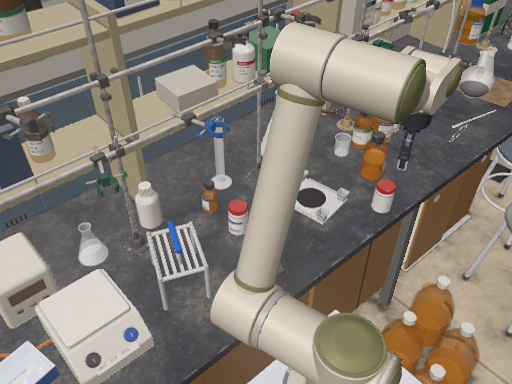

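The top view shows the lower tier with its mat at about (313,214), the upper tier at (177,208) with its blue handle, and a red cap at (246,198). In the scene view there are two red-capped jars, with caps at about (238,206) and (385,187).

```bash
cat > h.py <<'E'
import numpy as np,cv2
from scipy.spatial.transform import Rotation as R
def pose(c,st=None):
    if "mount" in c:
        T=np.eye(4);T[:3,:3]=R.from_quat(st["tool_rot"]).as_matrix();T[:3,3]=st["ee_pos"];T=T@c["mount"]
        return T[:3,:3],T[:3,3]
    return R.from_quat(c["orientation"]).as_matrix(),np.array(c["origin"])
def unproj(c,uv,z,st=None):
    M,o=pose(c,st)
    p=cv2.undistortPoints(np.array(uv,float).reshape(-1,1,2),c["camera_matrix"],c["dist"]).reshape(-1,2)
    d=np.c_[p,np.ones(len(p))]@M.T
    return o+d*((np.broadcast_to(z,len(p))-o[2])/d[:,2])[:,None]
def proj(c,X,st=None):
    M,o=pose(c,st)
    return cv2.projectPoints((np.atleast_2d(X)-o)@M,np.zeros(3),np.zeros(3),c["camera_matrix"],c["dist"])[0].reshape(-1,2)
def blobs(img,name):
    h=cv2.cvtColor(img,cv2.COLOR_BGR2HSV)
    m=cv2.inRange(h,(0,150,90),(6,255,255))|cv2.inRange(h,(174,150,90),(180,255,255)) if name=="red" else cv2.inRange(h,(100,150,80),(125,255,255))
    n,l,s,ce=cv2.connectedComponentsWithStats(m)
    return [(s[i,4],ce[i].round(1),s[i,:4]) for i in range(1,n) if s[i,4]>25],l
E
python3 - <<'E'
from h import *
import pickle
d=pickle.load(open("c0.pkl","rb"))
for n in("top","scene"):
    c=d[n]
    for col,z in(("red",.09),("blue",.17)):
        for a,ce,b in blobs(c["color"],col)[0]: 
            P=unproj(c,ce,z)[0]; print(n,col,a,ce,b,P.round(3),np.hypot(P[0],P[1]).round(3))
print("mat",unproj(d["top"],(313,214),.012))
for n,bx in(("top",(140,130,370,280)),("scene",(130,110,420,330))):
    x0,y0,x1,y1=bx;I=d[n]["color"][y0:y1,x0:x1];k=min(800/I.shape[1],600/I.shape[0])
    cv2.imwrite(f"pics/{n}c.png",cv2.resize(I,None,fx=k,fy=k,interpolation=cv2.INTER_CUBIC));print(n,k)
E
```

```text
top red 42 [409.1  73.1] [405  71   9   6] [ 0.972 -0.778  0.09 ] 1.245
top red 155 [244.9 196.3] [238 190  14  14] [ 0.519 -0.154  0.09 ] 0.541
top blue 173 [88.5 10.8] [82  4 15 15] [1.221 0.411 0.17 ] 1.288
top blue 55 [230.9 160.4] [227 157  10   8] [ 0.628 -0.111  0.17 ] 0.638
top blue 72 [ 20.3 183.9] [ 14 179  12  10] [0.568 0.613 0.17 ] 0.835
top blue 128 [173.7 206.5] [168 194  13  27] [0.475 0.082 0.17 ] 0.482
scene red 202 [385.5 186.3] [377 180  19  14] [ 0.3  -0.53  0.09] 0.609
scene red 88 [237.  210.2] [229 201  19  14] [ 0.507 -0.142  0.09 ] 0.526
scene blue 64 [477.9   2.4] [472   0  13   7] [ 0.747 -1.714  0.17 ] 1.869
scene blue 205 [214.8 128. ] [205 120  24  18] [ 0.764 -0.271  0.17 ] 0.811
scene blue 190 [174.1 236.3] [167 221  15  32] [0.474 0.079 0.17 ] 0.48
scene blue 71 [131.1 334.3] [125 328  12  14] [0.311 0.292 0.17 ] 0.427
mat [[ 0.46087983 -0.39933456  0.012     ]]
top 3.4782608695652173
scene 2.727272727272727
```

View pics/topc.png

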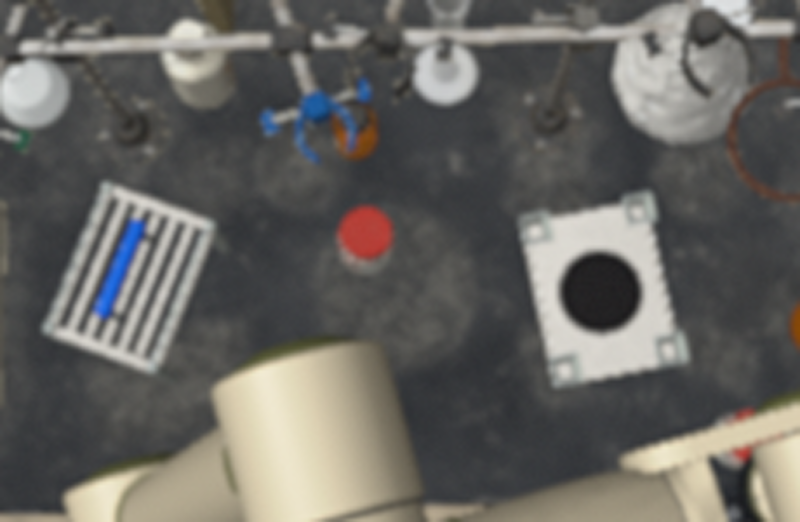

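The top crop (3.478×, offset (140,130)) shows the cups at (537,228), (639,210), (671,350) and (565,370), and the deck corners at (107,183), (216,224), (152,373) and (45,331). The jar to take is the middle one, 0.54 m from the base; the decoy is at 0.61 m.

```bash
cat >> h.py <<'E'
def move(st,goal,ydir_deg):
    """goal = TCP xyz; ydir = world heading of tool y (mod 180); prints shift (cm) and turn (deg) in tool axes"""
    M=R.from_quat(st["tool_rot"])
    y=np.radians(ydir_deg);yv=np.array([np.cos(y),np.sin(y),0]);zv=np.array([0,0,-1.])
    best=min((s*yv for s in(1,-1)),key=lambda v:-v@M.as_matrix()[:,1])
    G=R.from_matrix(np.c_[np.cross(best,zv),best,zv])
    print("shift",(M.inv().apply(np.array(goal)-st["ee_pos"])*100).round(2),"turn",np.degrees((M.inv()*G).as_rotvec()).round(2),"now",np.round(st["ee_pos"],4),"F",np.round(st["wrist_force"],1),"t",round(st["time_s"],2),"w",round(st["width"],4))
E
python3 - <<'E'
from h import *
import pickle
from station import bot
d=pickle.load(open("c0.pkl","rb"));c=d["top"]
f=lambda p:np.array(p,float)/3.478+[140,130]-.35
L=unproj(c,f([(537,228),(639,210),(671,350),(565,370)]),.039)[:,:2]
U=unproj(c,f([(107,183),(216,224),(152,373),(45,331)]),.119)[:,:2]
for P in(L,U):
    e=[np.linalg.norm(P[i]-P[(i+1)%4]) for i in range(4)]
    v=P[0]-P[3]; w=P[1]-P[2]
    print(P.mean(0),np.round(e,3),np.degrees(np.arctan2(*(v+w)[::-1])))
print("mat",unproj(c,f([(600,291)]),.012))
# blue clamp triangulation
rays=[]
for n,uv in(("top",(230.9,160.4)),("scene",(214.8,128))):
    a=unproj(d[n],uv,0)[0];o=pose(d[n])[1];v=(a-o)/np.linalg.norm(a-o);rays.append((o,v))
A=sum(np.eye(3)-np.outer(v,v) for o,v in rays);b=sum((np.eye(3)-np.outer(v,v))@o for o,v in rays)
print("clamp",np.linalg.solve(A,b))
st=bot.state()
move(st,(0.44,-.154,.40),-73.4)
E
```

```text
[ 0.46155814 -0.39621491] [0.109 0.15  0.111 0.151] 9.102742144779816
[0.47389866 0.07993711] [0.118 0.16  0.115 0.159] -22.69819217421707
mat [[ 0.4634861  -0.39638977  0.012     ]]
clamp [ 0.57546595 -0.12599539  0.33841345]
shift [ 32.43 -21.51   0.46] turn [-6.000e-02 -1.000e-02  1.003e+01] now [ 0.2465 -0.4916  0.4043] F [-0.2  0.  -0.7] t 0.15 w 0.0854
```

Emit:
jog_arm(
  steps=[15, -13, 1.2, 0, 0, -43, 1, 15, -13, 1.2, 0, 0, -43, 1, 15, -13, 1.2, 0, 0, -43, 1, 15, -13, 1.2, 0, 0, -43, 1, 15, -13, 1.2, 0, 0, -43, 1],
)

```text
time_s: 0.65
ee_pos: [0.3234, -0.3037, 0.3926]
tool_rot: [0.818, 0.575, 0.001, -0.001]
wrist_force: [-0.2, -1.2, -0.4]
width: 0.0853
finger_force: 0.0
```

```bash
cat >> h.py <<'E'
def go(st,goal,ydir,tilt=0):
    """tool y heading ydir (not mod 180), then tilted by tilt deg about tool y"""
    M=R.from_quat(st["tool_rot"]);y=np.radians(ydir);yv=np.array([np.cos(y),np.sin(y),0]);zv=np.array([0,0,-1.])
    G=R.from_matrix(np.c_[np.cross(yv,zv),yv,zv])*R.from_euler("y",tilt,degrees=True)
    print("shift",(M.inv().apply(np.array(goal)-st["ee_pos"])*100).round(2),"turn",np.degrees((M.inv()*G).as_rotvec()).round(2),"now",np.round(st["ee_pos"],4),"F",np.round(st["wrist_force"],1),"t",round(st["time_s"],2),"w",round(st["width"],4),"j",np.degrees(st["joint_positions"]).round(0))
E
python3 - <<'E'
from h import *
from station import bot
go(bot.state(),(.40,-.12,.38),73.3)
E
```

```text
shift [19.88  1.    1.3 ] turn [ 5.000e-02 -1.300e-01 -9.307e+01] now [ 0.3234 -0.3037  0.3926] F [-0.2 -1.2 -0.4] t 0.65 w 0.0853 j [-59.  12.  91.   0.  77. -39.]
```

Emit:
jog_arm(
  steps=[19.9, 1, 1.3, 0, 0, -43, 1, 19.9, 1, 1.3, 0, 0, -43, 1, 19.9, 1, 1.3, 0, 0, -43, 1, 19.9, 1, 1.3, 0, 0, -43, 1, 19.9, 1, 1.3, 0, 0, -43, 1],
)

```text
time_s: 1.15
ee_pos: [0.402, -0.1204, 0.3794]
tool_rot: [0.549, 0.836, 0.001, -0.001]
wrist_force: [-0.6, -0.1, -0.9]
width: 0.0853
finger_force: 0.0
```

Emit:
jog_arm(
  steps=[0, 0, 0, 0, 0, -50, 1, 0, 0, 0, 0, 0, -50, 1, 0, 0, 0, 0, 0, -50, 1, 0, 0, 0, 0, 0, -50, 1, 0, 0, 0, 0, 0, -50, 1],
)

```text
time_s: 1.65
ee_pos: [0.401, -0.1251, 0.3796]
tool_rot: [0.209, 0.978, 0.0, -0.0]
wrist_force: [0.1, -0.2, 0.4]
width: 0.0855
finger_force: 0.0
```

Run:
```python
from h import *
from station import bot
import pickle
st=bot.state();c=bot.camera("wrist");pickle.dump((st,c),open("w1.pkl","wb"));cv2.imwrite("pics/w1.png",c["color"])
go(st,(.40,-.12,.38),73.3)
for a,ce,b in blobs(c["color"],"red")[0]: print(a,ce,b,unproj(c,ce,.092,st))
for a,ce,b in blobs(c["color"],"blue")[0]: print(a,ce,b)
```

```text
shift [ 0.3   0.42 -0.04] turn [ 0.01 -0.02 -7.39] now [ 0.401  -0.1251  0.3796] F [ 0.1 -0.2  0.4] t 1.65 w 0.0855 j [-34.  10.  96.   0.  74. -99.]
1687 [277.9 290.8] [255 268  47  46] [[ 0.51132924 -0.15149985  0.092     ]]
```

View pics/w1.png

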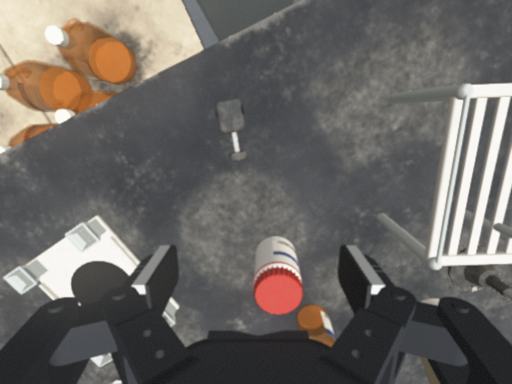

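The wrist view shows the target jar's cap at (278,291), with the brown bottle behind it at (315,320). A blue clamp hangs above and behind the jar, so I'll approach with the tool tilted 20° back toward the base.

```bash
cat >> h.py <<'E'
def tcp(p,ydir,tilt,back=0):
    y=np.radians(ydir);out=np.array([np.sin(y),-np.cos(y),0]);t=np.radians(-tilt)
    return np.array(p)-(.1547+back)*(out*np.sin(t)+np.array([0,0,-1])*np.cos(t))
E
python3 - <<'E'
from h import *
from station import bot
st=bot.state()
go(st,tcp((.513,-.152,.066),80,-20,.12),80,-20)
E
```

```text
shift [-2.21 -0.19  5.54] turn [ -2.38 -19.93 -13.53] now [ 0.401  -0.1251  0.3796] F [-0.2  0.5 -0.3] t 1.7 w 0.0859 j [ -34.   10.   96.   -0.   74. -100.]
```

Emit:
jog_arm(
  steps=[-2.2, -0.2, 5.5, -2.4, -20, -13.5, 1, -2.2, -0.2, 5.5, -2.4, -20, -13.5, 1, -2.2, -0.2, 5.5, -2.4, -20, -13.5, 1, -2.2, -0.2, 5.5, -2.4, -20, -13.5, 1, -2.2, -0.2, 5.5, -2.4, -20, -13.5, 1],
)

```text
time_s: 2.2
ee_pos: [0.4202, -0.1361, 0.3249]
tool_rot: [0.095, 0.98, -0.016, 0.172]
wrist_force: [1.1, 0.1, 1.2]
width: 0.0851
finger_force: 0.0
```

```bash
cat > jar.py <<'E'
from h import *
from station import bot
st=bot.state();c=bot.camera("wrist");cv2.imwrite("pics/w2.png",c["color"])
for a,ce,b in blobs(c["color"],"red")[0]:
    if a<300: continue
    # fit jar xy: cap top circle (z=.092) + cap bottom circle (z=.074) hull against bbox
    from scipy.optimize import least_squares
    th=np.linspace(0,6.283,60)
    def f(p):
        X=np.concatenate([np.c_[p[0]+.0275*np.cos(th),p[1]+.0275*np.sin(th),0*th+z] for z in(.092,.075)])
        u=proj(c,X,st);return np.r_[u.min(0)-b[:2],u.max(0)-(b[:2]+b[2:])+1]
    r=least_squares(f,(.513,-.152));print(a,b,r.x,r.fun.round(1))
go(st,tcp((*r.x[:2],.066),80,-20),80,-20)
E
python3 jar.py
```

```text
2531 [230 185  61  54] [ 0.51748347 -0.15364108] [-1.7 -2.5  1.7  3.6]
shift [-0.45  0.03 12.24] turn [-0.28 -0.06 -0.98] now [ 0.4202 -0.1361  0.3249] F [1.1 0.1 1.2] t 2.2 w 0.0851 j [ -35.   14.  103.   11.   46. -120.]
```

Emit:
jog_arm(
  steps=[-0.4, 0, 4, -0.3, 0, -1, 1, -0.4, 0, 8, -0.3, 0, -1, 1, -0.4, 0, 12.2, -0.3, 0, -1, 1, -0.4, 0, 12.2, -0.3, 0, -1, 1, -0.4, 0, 12.2, -0.3, 0, -1, 1],
)

```text
time_s: 2.75
ee_pos: [0.4653, -0.1446, 0.212]
tool_rot: [0.084, 0.981, -0.015, 0.173]
wrist_force: [-0.3, 0.4, 0.2]
width: 0.0852
finger_force: 0.0
```

Run:
```python
from h import *
from station import bot
st=bot.state();c=bot.camera("wrist");cv2.imwrite("pics/w3.png",c["color"])
go(st,tcp((.5175,-.1536,.066),80,-20),80,-20)
```

```text
shift [0.01 0.02 0.06] turn [0.07 0.01 0.19] now [ 0.4653 -0.1446  0.212 ] F [-0.3  0.4  0.2] t 2.75 w 0.0852 j [ -33.   28.  104.   15.   30. -125.]
```

View pics/w3.png

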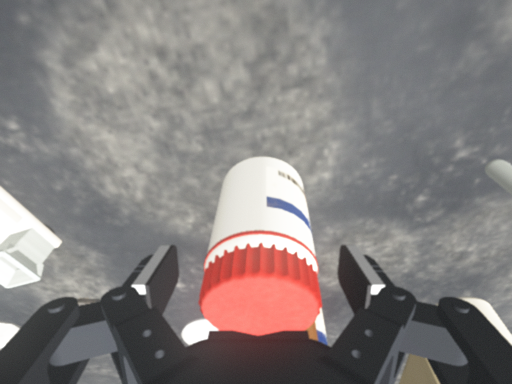

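The jar sits centred between the pads, with its cap at about (262,285) and the finger pads at x≈160 and x≈360. I'll close the gripper.

Emit:
jog_arm(
  steps=[0, 0, 0, 0, 0, 0, 0.5, 0, 0, 0, 0, 0, 0, 0.5, 0, 0, 0, 0, 0, 0, 0.5, 0, 0, 0, 0, 0, 0, 0.5, 0, 0, 0, 0, 0, 0, 0.5],
  newtons=40,
)

```text
time_s: 3.3
ee_pos: [0.4652, -0.1444, 0.2133]
tool_rot: [0.084, 0.981, -0.016, 0.175]
wrist_force: [-0.7, 4.3, 9.2]
width: 0.0549
finger_force: 40.5
```

Run:
```python
from h import *
from station import bot
st=bot.state();print(st["finger_force"],st["wrist_force"],st["width"])
go(st,np.array(st["ee_pos"])+[-.02,0,.08],80,-20)
```

```text
40.47518825973384 [-0.69580896  4.30029512  9.19256587] 0.05489981007166309
shift [-0.92 -0.35 -8.19] turn [-0.01  0.29  0.24] now [ 0.4652 -0.1444  0.2133] F [-0.7  4.3  9.2] t 3.3 w 0.0549 j [ -33.   28.  104.   15.   30. -125.]
```

Emit:
jog_arm(
  steps=[-0.2, 0, -2, 0, 0, 0, 0.5, -0.4, -0.1, -4, 0, 0, 0, 0.5, -0.7, -0.2, -6, 0, 0, 0, 0.5, -0.9, -0.3, -8, 0, 0, 0, 0.5, -0.9, -0.3, -8, 0, 0, 0, 0.5],
)

```text
time_s: 3.8
ee_pos: [0.4455, -0.1442, 0.2922]
tool_rot: [0.084, 0.981, -0.017, 0.176]
wrist_force: [0.0, 0.9, -3.1]
width: 0.0544
finger_force: 43.7
```

Run:
```python
from h import *
from station import bot
st=bot.state();c=bot.camera("wrist");cv2.imwrite("pics/w4.png",c["color"])
# lower-tier heading candidates; keep tool heading so that arm yaw ~ natural
ang=np.degrees(np.arctan2(-.396,.462));print("azimuth",ang)
for yd in(50,60):go(st,tcp((.4625,-.3965,.15),yd,-20),yd,-20)
print(st["finger_force"])
```

```text
azimuth -40.60129464500447
shift [ -1.4  -21.91   0.25] turn [10.26  0.38 28.42] now [ 0.4455 -0.1442  0.2922] F [ 0.   0.9 -3.1] t 3.8 w 0.0544 j [ -34.   19.  102.   12.   41. -122.]
shift [ -1.03 -22.74   0.12] turn [ 6.81  0.37 19.03] now [ 0.4455 -0.1442  0.2922] F [ 0.   0.9 -3.1] t 3.8 w 0.0544 j [ -34.   19.  102.   12.   41. -122.]
43.731013301876374
```

View pics/w4.png

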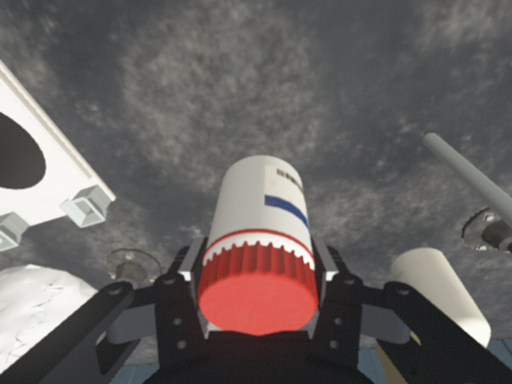

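Emit:
jog_arm(
  steps=[-0.3, -4.4, 0, 2, 0.1, 5.7, 0.5, -0.6, -8.8, 0, 4, 0.2, 11.4, 0.5, -0.9, -13.2, 0.1, 6, 0.3, 17, 0.5, -1.2, -17.5, 0.2, 8.2, 0.4, 22.7, 0.5, -1.4, -21.9, 0.2, 10.3, 0.4, 28.4, 0.5],
)

```text
time_s: 4.35
ee_pos: [0.4219, -0.364, 0.2915]
tool_rot: [0.339, 0.925, -0.059, 0.16]
wrist_force: [0.4, -0.0, -2.6]
width: 0.0549
finger_force: 43.9
```

Emit:
jog_arm(
  steps=[0, 0, 0, 0, 0, 0, 0.5, 0, 0, 0, 0, 0, 0, 0.5],
)

```text
time_s: 4.55
ee_pos: [0.422, -0.3629, 0.2913]
tool_rot: [0.337, 0.926, -0.058, 0.16]
wrist_force: [0.1, 1.2, -2.7]
width: 0.0547
finger_force: 43.9
```

Run:
```python
from h import *
from station import bot
import pickle
st=bot.state();c=bot.camera("wrist");s=bot.camera("scene");t=bot.camera("top");cv2.imwrite("pics/w5.png",c["color"])
pickle.dump((st,c,s,t),open("w5.pkl","wb"))
x=s["color"][100:292,256:512];cv2.imwrite("pics/m5.png",np.hstack([cv2.resize(c["color"],(400,300)),cv2.resize(x,(400,300),interpolation=cv2.INTER_CUBIC)]))
g=tcp((.4625,-.3965,.0),50,-20);g[2]=.255;go(st,g,50,-20)
g[2]=.2253;go(st,g,50,-20);print(st["finger_force"])
```

```text
shift [1.24 0.03 3.41] turn [-0.03 -0.44 -0.02] now [ 0.422  -0.3629  0.2913] F [ 0.1  1.2 -2.7] t 4.55 w 0.0547 j [ -54.   26.   88.    6.   46. -107.]
shift [2.24 0.03 6.21] turn [-0.03 -0.44 -0.02] now [ 0.422  -0.3629  0.2913] F [ 0.1  1.2 -2.7] t 4.55 w 0.0547 j [ -54.   26.   88.    6.   46. -107.]
43.868604643503204
```

View pics/m5.png

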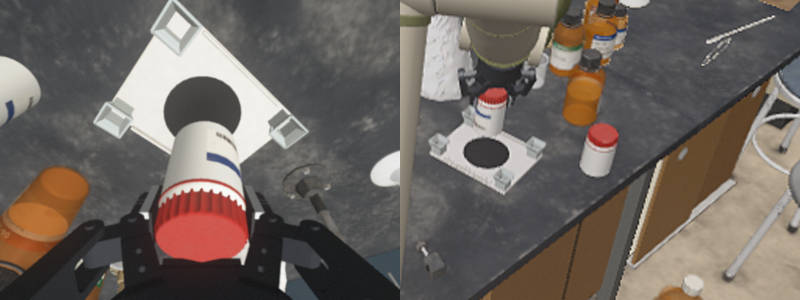

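The jar hangs upright over the tier. Cup rims are visible in the half-size wrist panel at (175,27), (114,118) and (289,128), with the mat behind the jar at (203,108).

Run:
```python
from h import *
import pickle
st,c,s,t=pickle.load(open("w5.pkl","rb"))
P=unproj(c,np.array([(175,27),(114,118),(289,128)])*1.28,.039,st)[:,:2]
print(P,np.linalg.norm(P[0]-P[1]),np.linalg.norm(P[0]-P[2]),np.linalg.norm(P[1]-P[2]),"centre",(P[1]+P[2])/2)
for v in(P[2]-P[0],P[1]-P[0]):print(np.degrees(np.arctan2(v[1],v[0])))
```

```text
[[ 0.37725398 -0.3545655 ]
 [ 0.39502405 -0.45895867]
 [ 0.52126383 -0.32721457]] 0.10589479945351966 0.146584147643029 0.1824636706561711 centre [ 0.45814394 -0.39308662]
10.75376511747713
-80.3395631357335
```

Emit:
jog_arm(
  steps=[0.6, 0, 1.7, 0, -0.2, 0, 0.5, 1.2, 0, 3.4, 0, -0.4, 0, 0.5, 1.2, 0, 3.4, 0, -0.4, 0, 0.5],
)

```text
time_s: 5.0
ee_pos: [0.4224, -0.3612, 0.2549]
tool_rot: [0.336, 0.926, -0.059, 0.162]
wrist_force: [-0.1, 0.9, -2.0]
width: 0.0546
finger_force: 43.9
```

Run:
```python
from h import *
from station import bot
st=bot.state();g=tcp((.461,-.3955,.0),50,-20)
for z in(.235,.2255,.223):
    g[2]=z;go(st,g,50,-20)
```

```text
shift [ 0.8  -0.15  1.82] turn [ 0.04 -0.15  0.1 ] now [ 0.4224 -0.3612  0.2549] F [-0.1  0.9 -2. ] t 5.0 w 0.0546 j [ -53.   29.   91.    7.   41. -108.]
shift [ 1.12 -0.15  2.72] turn [ 0.04 -0.15  0.1 ] now [ 0.4224 -0.3612  0.2549] F [-0.1  0.9 -2. ] t 5.0 w 0.0546 j [ -53.   29.   91.    7.   41. -108.]
shift [ 1.21 -0.15  2.95] turn [ 0.04 -0.15  0.1 ] now [ 0.4224 -0.3612  0.2549] F [-0.1  0.9 -2. ] t 5.0 w 0.0546 j [ -53.   29.   91.    7.   41. -108.]
```

Emit:
jog_arm(
  steps=[0.8, -0.15, 1.8, 0, 0, 0, 0.5, 0.95, -0.15, 2.2, 0, 0, 0, 0.5, 1.02, -0.15, 2.4, 0, 0, 0, 0.5, 1.08, -0.15, 2.6, 0, 0, 0, 0.5, 1.08, -0.15, 2.6, 0, 0, 0, 0.5],
)

```text
time_s: 5.5
ee_pos: [0.4207, -0.363, 0.2292]
tool_rot: [0.336, 0.925, -0.06, 0.164]
wrist_force: [-0.6, 0.9, -2.5]
width: 0.0548
finger_force: 43.9
```

Emit:
jog_arm(
  steps=[0.03, 0, 0.1, 0, 0, 0, 0.5, 0.07, 0, 0.2, 0, 0, 0, 0.5, 0.1, 0, 0.28, 0, 0, 0, 0.5, 0.1, 0, 0.28, 0, 0, 0, 0.5],
)

```text
time_s: 5.9
ee_pos: [0.4206, -0.363, 0.2257]
tool_rot: [0.337, 0.925, -0.06, 0.164]
wrist_force: [-0.1, -0.2, -2.1]
width: 0.0544
finger_force: 43.9
```

Emit:
jog_arm(
  steps=[0.03, 0, 0.09, 0, 0, 0, 0.5, 0.05, 0, 0.14, 0, 0, 0, 0.5, 0.05, 0, 0.14, 0, 0, 0, 0.5],
)

```text
time_s: 6.2
ee_pos: [0.4208, -0.3631, 0.2254]
tool_rot: [0.336, 0.925, -0.061, 0.165]
wrist_force: [-0.2, 1.5, 5.8]
width: 0.0548
finger_force: 44.5
```

Emit:
jog_arm(
  steps=[0, 0, 0, 0, 0, 0, 0.75, 0, 0, 0, 0, 0, 0, 1, 0, 0, 0, 0, 0, 0, 1, 0, 0, 0, 0, 0, 0, 1],
)

```text
time_s: 6.6
ee_pos: [0.4206, -0.3631, 0.2241]
tool_rot: [0.337, 0.925, -0.06, 0.164]
wrist_force: [0.9, -0.8, 0.0]
width: 0.0854
finger_force: 0.0
```

Emit:
jog_arm(
  steps=[0, 0, -3, 0, 0, 0, 1, 0, 0, -7, 0, 0, 0, 1, 0, 0, -11, 0, 0, 0, 1, 0, 0, -15, 0, 0, 0, 1, 0, 0, -15, 0, 0, 0, 1],
)

```text
time_s: 7.1
ee_pos: [0.3807, -0.3292, 0.3698]
tool_rot: [0.336, 0.925, -0.063, 0.168]
wrist_force: [0.7, -1.1, -1.2]
width: 0.0853
finger_force: 0.0
```

Run:
```python
from h import *
from station import bot
import pickle
st=bot.state();c=bot.camera("wrist");t=bot.camera("top");s=bot.camera("scene")
pickle.dump((st,c,s,t),open("w6.pkl","wb"))
cv2.imwrite("pics/m6.png",np.hstack([cv2.resize(c["color"],(512,384)),cv2.resize(s["color"][120:290,300:430],(288,384),interpolation=cv2.INTER_CUBIC)]))
go(st,(.38,.03,.42),68,0)
```

```text
shift [ 19.85  27.46 -12.93] turn [ -3.44  20.42 -17.75] now [ 0.3807 -0.3292  0.3698] F [ 0.7 -1.1 -1.2] t 7.1 w 0.0853 j [ -55.   16.   90.    6.   54. -108.]
```

View pics/m6.png

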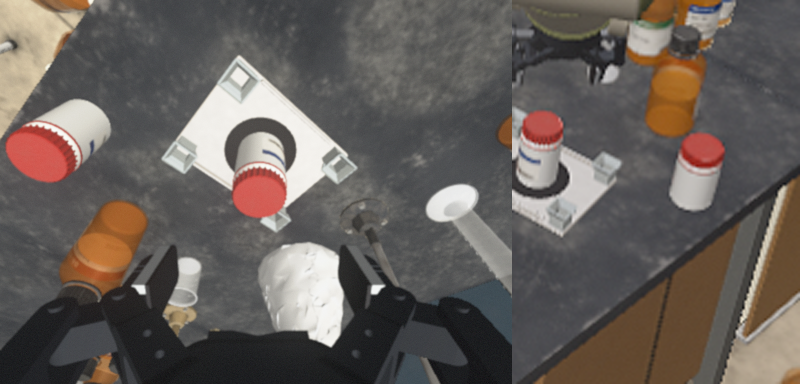

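The jar stands upright on the mat with the gripper clear; the cap is at (260,190) and cups show at (239,79), (181,153), (340,164) and (275,218). Next I'll refine the lower-tier pose with a model overlay.

Run:
```python
from h import *
import pickle
from scipy.optimize import least_squares
st,c,s,t=pickle.load(open("w6.pkl","rb"))
g=cv2.cvtColor(c["color"],cv2.COLOR_BGR2GRAY)
# refine with plate-outline: maximise gradient along plate bottom/top edges + rim
gx=cv2.GaussianBlur(g,(0,0),1.0).astype(float);mag=np.hypot(cv2.Sobel(gx,6,1,0),cv2.Sobel(gx,6,0,1))
def model(p):
    x,y,a=p;C,S=np.cos(a),np.sin(a);pts=[]
    k=np.linspace(-1,1,60)
    for z in(.01,):
        for sg in(-1,1):
            pts.append(np.c_[0*k+.088*sg,.055*.8*k,0*k+z])
    for sg in(-1,1): pts.append(np.c_[.062*k,0*k+.068*sg,0*k+.017])
    q=np.linspace(-1,1,12)
    for cx in(-.075,.075):
        for cy in(-.055,.055):
            if cx>0 and cy<0: pass
            for sg in(-.0125,.0125):
                pts+= [np.c_[cx+0*q+sg,cy+.0125*q,0*q+.039],np.c_[cx+.0125*q,cy+0*q+sg,0*q+.039]]
    X=np.vstack(pts);return np.c_[x+C*X[:,0]-S*X[:,1],y+S*X[:,0]+C*X[:,1],X[:,2]]
def score(p):
    u=proj(c,model(p),st).astype(np.float32)
    return -np.minimum(cv2.remap(mag.astype(np.float32),u[:,:1],u[:,1:],1),250).mean()
from scipy.optimize import differential_evolution as de
r=de(score,[(.45,.472),(-.407,-.386),(np.radians(6),np.radians(13))],seed=1,maxiter=60,popsize=12)
print(r.x,np.degrees(r.x[2]),r.fun,score((.4615,-.396,np.radians(9.1))))
uv=np.array([(239,79),(181,153),(340,164)]);P=unproj(c,uv,.039,st)[:,:2]
print(P,(P[1]+P[2])/2)
# same fit in the initial top image
d=pickle.load(open("c0.pkl","rb"))["top"];w=(c,st,mag)
gx=cv2.GaussianBlur(cv2.cvtColor(d["color"],6),(0,0),.7).astype(float);m2=np.hypot(cv2.Sobel(gx,6,1,0),cv2.Sobel(gx,6,0,1))
c,st,mag=d,None,m2
r2=de(score,[(.45,.472),(-.407,-.386),(np.radians(6),np.radians(13))],seed=1,maxiter=60,popsize=12);print("top",r2.x,np.degrees(r2.x[2]),r2.fun)
c,st,_=w
I=cv2.resize(c["color"][30:255,140:440],None,fx=8/3,fy=8/3,interpolation=cv2.INTER_CUBIC)
for u in proj(c,model(r.x),st): cv2.circle(I,tuple(((u-[140,30]+.5)*8/3).round().astype(int).tolist()),1,(0,0,255),-1)
cv2.imwrite("pics/o6.png",I)
```

```text
[ 0.46098058 -0.39538912  0.20729575] 11.877171458055185 -155.10675048828125 -145.43895
[[ 0.37684334 -0.3524746 ]
 [ 0.39352846 -0.45659164]
 [ 0.52162106 -0.32601809]] [ 0.45757476 -0.39130487]
top [ 0.46479636 -0.39836153  0.16246881] 9.308776914039017 -200.1263427734375
```

View pics/o6.png

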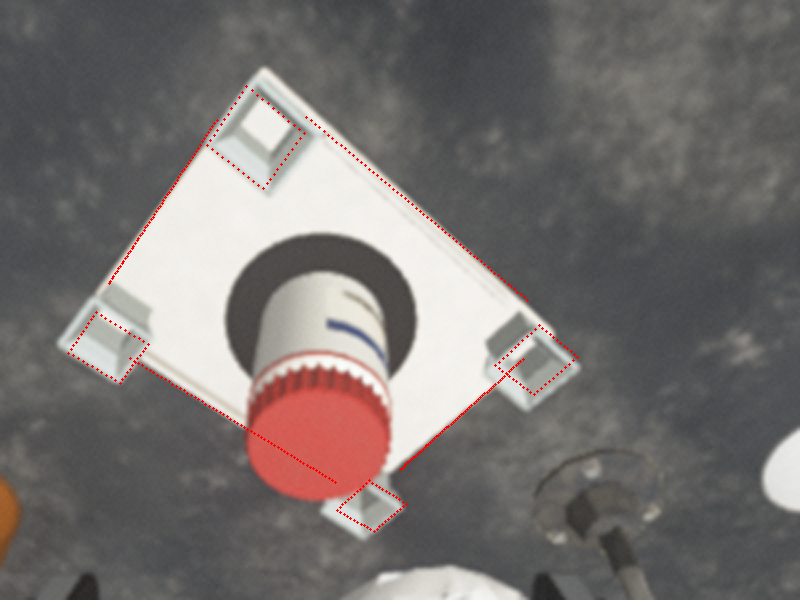

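The overlay shows the fit is about 2° too large in yaw: the side-cup rims sit at (106,338) and (534,368) against model (108,347) and (537,360). Corrected, the lower tier is at (0.461,-0.396) with a yaw of about 9.5°, which agrees with the top camera.

Run:
```python
from h import *
from station import bot
go(bot.state(),(.43,.065,.43),67.3,0)
```

```text
shift [ 18.04  33.38 -13.6 ] turn [ -3.08  19.91 -17.1 ] now [ 0.3811 -0.3297  0.3645] F [-0.   0.6 -1.5] t 7.25 w 0.0851 j [ -55.   17.   90.    6.   54. -108.]
```

Emit:
jog_arm(
  steps=[2.2, 4.1, -1.8, -0.8, 5, -4.2, 1, 4.4, 8.2, -3.6, -1.6, 10, -8.5, 1, 6.6, 12.3, -5.4, -2.4, 15, -12.8, 1, 8.8, 16.4, -7.2, -3.1, 19.9, -17.1, 1, 11, 20.5, -9, -3.1, 19.9, -17.1, 1],
)

```text
time_s: 7.75
ee_pos: [0.4105, -0.0849, 0.4104]
tool_rot: [0.196, 0.981, 0.0, -0.002]
wrist_force: [1.2, -0.5, -0.0]
width: 0.0852
finger_force: 0.0
```

Run:
```python
from h import *
from station import bot
go(bot.state(),(.43,.065,.43),67.3,0)
```

```text
shift [ 3.97 14.59 -1.94] turn [ 0.   -0.26  0.1 ] now [ 0.4105 -0.0849  0.4104] F [ 1.2 -0.5 -0. ] t 7.75 w 0.0852 j [-28.   8.  93.  -0.  79. -95.]
```

Emit:
jog_arm(
  steps=[1.3, 4.5, -0.6, 0, 0, 0, 1, 2.6, 9, -1.3, 0, 0, 0, 1, 4, 14.6, -1.9, 0, 0, 0, 1, 4, 14.6, -1.9, 0, 0, 0, 1, 4, 14.6, -1.9, 0, 0, 0, 1],
)

```text
time_s: 8.25
ee_pos: [0.4298, 0.0648, 0.4292]
tool_rot: [0.195, 0.981, -0.0, -0.001]
wrist_force: [-0.5, -0.4, 0.7]
width: 0.0854
finger_force: 0.0
```

```bash
cat > hd.py <<'E'
from h import *
from station import bot
import sys
st=bot.state();c=bot.camera("wrist");cv2.imwrite("pics/"+sys.argv[1],c["color"])
h=cv2.cvtColor(c["color"],40);m=cv2.inRange(h,(100,130,60),(128,255,255))
n,l,s,ce=cv2.connectedComponentsWithStats(m)
for i in range(1,n):
    if s[i,4]<300: continue
    yx=np.argwhere(l==i)[:,::-1].astype(np.float32)
    q=cv2.boxPoints(cv2.minAreaRect(yx))
    P=unproj(c,q,.172,st)[:,:2];e=[P[1]-P[0],P[2]-P[1]];e=max(e,key=np.linalg.norm)
    print(s[i],"centre",P.mean(0).round(4),"len",np.linalg.norm(e).round(4),"head",np.degrees(np.arctan2(e[1],e[0])).round(1))
    print(unproj(c,ce[i],.17,st)[0].round(4))
go(st,(.474,.081,.4),67.3)
E
python3 hd.py w7.png
```

```text
[407  42  30  27 498] centre [0.3674 0.2218] len 0.0199 head 27.7
[0.3677 0.2228 0.17  ]
[ 283  184   19  103 1647] centre [0.4713 0.079 ] len 0.1012 head 157.1
[0.4693 0.0803 0.17  ]
shift [-3.46  3.19  2.91] turn [-0.06 -0.08  0.2 ] now [0.4298 0.0648 0.4292] F [-0.5 -0.4  0.7] t 8.25 w 0.0854 j [ -7.   9.  88.  -0.  83. -75.]
```

Emit:
jog_arm(
  steps=[-3.2, 2.9, 2.9, 0, 0, 0, 1, -3.2, 2.9, 2.9, 0, 0, 0, 1, -3.2, 2.9, 4, 0, 0, 0, 1, -3.2, 2.9, 4, 0, 0, 0, 1],
)

```text
time_s: 8.7
ee_pos: [0.4697, 0.077, 0.3891]
tool_rot: [0.198, 0.98, -0.0, -0.001]
wrist_force: [0.1, -0.6, 0.4]
width: 0.0857
finger_force: 0.0
```

```bash
sed -i 's/go(st,(.474,.081,.4),67.3)/go(st,(.471,.079,.322),67.1)/' hd.py; python3 hd.py w8.png
```

```text
[405   0  37  22 496] centre [0.3841 0.2164] len 0.0208 head 67.0
[0.3828 0.2188 0.17  ]
[ 253  155   22  128 2628] centre [0.472  0.0792] len 0.0998 head -21.8
[0.4683 0.0812 0.17  ]
shift [-0.06  0.24  6.71] turn [-0.07 -0.1   0.12] now [0.4697 0.077  0.3891] F [ 0.1 -0.6  0.4] t 8.7 w 0.0857 j [ -5.  15.  87.  -0.  78. -72.]
```

Emit:
jog_arm(
  steps=[-0.1, 0.25, 2.5, 0, 0, 0, 1, -0.1, 0.25, 5, 0, 0, 0, 1, -0.1, 0.25, 6.7, 0, 0, 0, 1, -0.1, 0.25, 6.7, 0, 0, 0, 1],
)

```text
time_s: 9.15
ee_pos: [0.4714, 0.0796, 0.3226]
tool_rot: [0.197, 0.98, -0.0, -0.001]
wrist_force: [-0.6, -1.1, 1.2]
width: 0.0854
finger_force: 0.0
```

```bash
python3 hd.py w9.png
```

```text
[ 243  174   34  162 4991] centre [0.4658 0.0815] len 0.0888 head -21.7
[0.4619 0.0837 0.17  ]
shift [ 0.01 -0.07  0.06] turn [-0.07 -0.1   0.17] now [0.4714 0.0796 0.3226] F [-0.6 -1.1  1.2] t 9.15 w 0.0854 j [ -5.  19.  93.  -0.  68. -72.]
```

View pics/w9.png

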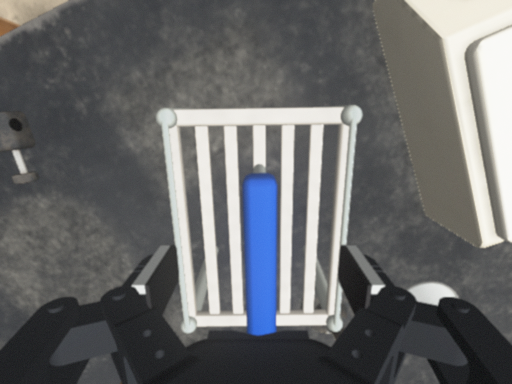

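The bar runs from (260,175) to (262,333), centred between the pads and nearly aligned with the tool. Closing on it.

Emit:
jog_arm(
  steps=[0, 0, 0, 0, 0, 0, 0.1, 0, 0, 0, 0, 0, 0, 0.1, 0, 0, 0, 0, 0, 0, 0.1, 0, 0, 0, 0, 0, 0, 0.1, 0, 0, 0, 0, 0, 0, 0.1],
  newtons=80,
)

```text
time_s: 9.7
ee_pos: [0.4722, 0.0801, 0.3239]
tool_rot: [0.197, 0.98, -0.0, 0.001]
wrist_force: [-0.6, 1.5, 4.0]
width: 0.0145
finger_force: 78.0
```

Emit:
jog_arm(
  steps=[0, 0, 0, 0, 0, 0, 0.1, 0, 0, 0, 0, 0, 0, 0.1, 0, 0, 0, 0, 0, 0, 0.1],
)

```text
time_s: 10.0
ee_pos: [0.4722, 0.0801, 0.3239]
tool_rot: [0.197, 0.98, -0.0, 0.001]
wrist_force: [0.2, 2.0, 4.8]
width: 0.0143
finger_force: 78.2
```

Emit:
jog_arm(
  steps=[0, 0, -1, 0, 0, 0, 0.1, 0, 0, -3, 0, 0, 0, 0.1, 0, 0, -5.5, 0, 0, 0, 0.1, 0, 0, -8, 0, 0, 0, 0.1, 0, 0, -8, 0, 0, 0, 0.1],
)

```text
time_s: 10.5
ee_pos: [0.4721, 0.0801, 0.406]
tool_rot: [0.197, 0.98, 0.0, 0.003]
wrist_force: [1.5, -1.0, -5.1]
width: 0.0141
finger_force: 78.5
```

Run:
```python
from h import *
from station import bot
st=bot.state();print(st["finger_force"],st["ft_torque"])
go(st,(.43,-.06,.455),75); go(st,(.43,-.20,.455),85)
```

```text
78.49504351615906 [-0.00336121 -0.00270556 -0.01318874]
shift [ -1.55 -14.54  -4.91] turn [ 0.05  0.33 -7.69] now [0.4721 0.0801 0.406 ] F [ 1.5 -1.  -5.1] t 10.5 w 0.0141 j [ -5.  15.  85.  -0.  80. -72.]
shift [ -6.95 -27.46  -4.9 ] turn [  0.02   0.33 -17.69] now [0.4721 0.0801 0.406 ] F [ 1.5 -1.  -5.1] t 10.5 w 0.0141 j [ -5.  15.  85.  -0.  80. -72.]
```

Emit:
jog_arm(
  steps=[0, -1.5, -2.5, 0, 0, -1, 0.1, -0.3, -4.5, -4.9, 0, 0, -2.5, 0.1, -0.8, -8, -4.9, 0, 0.3, -4.5, 0.1, -1.2, -11.5, -4.9, 0, 0.3, -6, 0.1, -1.6, -14.5, -4.9, 0, 0.3, -7.7, 0.1],
)

```text
time_s: 11.0
ee_pos: [0.4301, -0.0612, 0.451]
tool_rot: [0.13, 0.991, 0.001, -0.004]
wrist_force: [0.9, -0.1, -4.5]
width: 0.0144
finger_force: 79.0
```

Run:
```python
from h import *
from station import bot
st=bot.state()
go(st,(.43,-.20,.455),85)
```

```text
shift [ -3.57 -13.42  -0.43] turn [ 0.05 -0.41 -9.95] now [ 0.4301 -0.0612  0.451 ] F [ 0.9 -0.1 -4.5] t 11.0 w 0.0144 j [-24.   8.  86.  -0.  86. -99.]
```

Emit:
jog_arm(
  steps=[-0.7, -3, -0.4, 0, 0, -2, 0.1, -1.5, -6, -0.4, 0, 0, -4, 0.1, -2.2, -9, -0.4, 0, 0, -6, 0.1, -2.9, -12, -0.4, 0, 0, -8, 0.1, -3.6, -13.4, -0.4, 0, -0.2, -9.9, 0.1],
)

```text
time_s: 11.5
ee_pos: [0.4306, -0.2008, 0.4544]
tool_rot: [0.045, 0.999, 0.001, -0.002]
wrist_force: [0.6, 0.5, -4.2]
width: 0.0143
finger_force: 79.1
```

Run:
```python
from h import *
from station import bot
st=bot.state()
go(st,(.461,-.396,.455),99.5)
```

```text
shift [ -4.77 -19.17  -0.11] turn [  0.13  -0.2  -14.64] now [ 0.4306 -0.2008  0.4544] F [ 0.6  0.5 -4.2] t 11.5 w 0.0143 j [ -39.   12.   80.   -0.   88. -124.]
```

Emit:
jog_arm(
  steps=[-1, -4, -0.1, 0, 0, -3, 0.1, -2, -8, -0.1, 0, 0, -6, 0.1, -3, -12, -0.1, 0, 0, -9, 0.1, -4, -16, -0.1, 0, 0, -12, 0.1, -4.8, -19.2, -0.1, 0, -0.2, -14.6, 0.1],
)

```text
time_s: 12.0
ee_pos: [0.4618, -0.3965, 0.4546]
tool_rot: [-0.083, 0.997, 0.002, 0.0]
wrist_force: [2.4, -0.1, -4.4]
width: 0.0144
finger_force: 79.1
```

Emit:
jog_arm(
  steps=[0, 0, 0, 0, 0, 0, 0.1, 0, 0, 0, 0, 0, 0, 0.1],
)

```text
time_s: 12.2
ee_pos: [0.4618, -0.3948, 0.4548]
tool_rot: [-0.082, 0.997, 0.002, 0.0]
wrist_force: [0.0, 0.5, -3.9]
width: 0.0146
finger_force: 79.3
```

```bash
cat > chk.py <<'E'
from h import *
from station import bot
import sys,pickle
st=bot.state();go(st,(.461,-.396,float(sys.argv[1])),99.5)
E
python3 chk.py .375
python3 - <<'E'
import pickle,cv2,numpy as np
from h import *
from station import bot
st=bot.state();c=bot.camera("wrist");s=bot.camera("scene");t=bot.camera("top");pickle.dump((st,c,s,t),open("w10.pkl","wb"))
# where feet axis goals should lie in wrist picture after touch down, and posts tops now
print(proj(c,[(.461,-.396,.3)],st))
# deck visible? top-view posts
E
```

```text
shift [ 0.1  -0.14  7.98] turn [ 0.23  0.05 -0.06] now [ 0.4618 -0.3948  0.4548] F [ 0.   0.5 -3.9] t 12.2 w 0.0146 j [ -52.   26.   59.    0.   95. -151.]
[[254.99581079 266.3857006 ]]
```

Emit:
jog_arm(
  steps=[0.1, -0.14, 2, 0.2, 0, 0, 0.1, 0.1, -0.14, 4, 0.2, 0, 0, 0.1, 0.1, -0.14, 6, 0.2, 0, 0, 0.1, 0.1, -0.14, 7.6, 0.2, 0, 0, 0.1, 0.1, -0.14, 7.6, 0.2, 0, 0, 0.1],
)

```text
time_s: 12.85
ee_pos: [0.4612, -0.3945, 0.3793]
tool_rot: [-0.083, 0.997, 0.0, 0.0]
wrist_force: [0.1, 0.0, -3.9]
width: 0.0141
finger_force: 79.2
```

```bash
python3 chk.py .3339
```

```text
shift [ 0.05 -0.14  4.54] turn [0.04 0.03 0.06] now [ 0.4612 -0.3945  0.3793] F [ 0.1  0.  -3.9] t 12.85 w 0.0141 j [ -52.   29.   67.    0.   84. -151.]
```

Emit:
jog_arm(
  steps=[0.05, -0.14, 0.6, 0, 0, 0, 0.1, 0.05, -0.14, 1.2, 0, 0, 0, 0.1, 0.05, -0.14, 1.7, 0, 0, 0, 0.1, 0.05, -0.14, 2.1, 0, 0, 0, 0.1, 0.05, -0.14, 2.4, 0, 0, 0, 0.1],
)

```text
time_s: 13.35
ee_pos: [0.461, -0.3971, 0.357]
tool_rot: [-0.083, 0.997, -0.001, 0.002]
wrist_force: [0.5, 0.5, -3.8]
width: 0.0144
finger_force: 79.3
```

```bash
python3 chk.py .3339
```

```text
shift [-0.01  0.12  2.31] turn [-0.18  0.16  0.01] now [ 0.461  -0.3971  0.357 ] F [ 0.5  0.5 -3.8] t 13.35 w 0.0144 j [ -52.   30.   69.    0.   81. -151.]
```

No contact yet with the feet about 6 mm inside the flare, so I'll continue slowly.

Emit:
jog_arm(
  steps=[0, 0.05, 0.3, 0, 0, 0, 0.1, 0, 0.05, 0.6, 0, 0, 0, 0.1, 0, 0.05, 0.9, 0, 0, 0, 0.1, 0, 0.05, 0.9, 0, 0, 0, 0.1],
)

```text
time_s: 13.75
ee_pos: [0.461, -0.3966, 0.3478]
tool_rot: [-0.083, 0.997, -0.001, 0.001]
wrist_force: [0.8, 0.1, -5.0]
width: 0.0148
finger_force: 79.2
```

```bash
python3 chk.py .3339
```

```text
shift [-0.01  0.07  1.39] turn [-0.15  0.14  0.01] now [ 0.461  -0.3966  0.3478] F [ 0.8  0.1 -5. ] t 13.75 w 0.0148 j [ -52.   30.   70.    0.   80. -151.]
```

Emit:
jog_arm(
  steps=[0, 0, 0.3, 0, 0, 0, 0.1, 0, 0, 0.6, 0, 0, 0, 0.1, 0, 0, 0.9, 0, 0, 0, 0.1, 0, 0, 1.15, 0, 0, 0, 0.1, 0, 0, 1.15, 0, 0, 0, 0.1],
)

```text
time_s: 14.25
ee_pos: [0.461, -0.3967, 0.3363]
tool_rot: [-0.083, 0.997, -0.001, 0.001]
wrist_force: [0.5, -0.5, -4.2]
width: 0.0148
finger_force: 79.2
```

Emit:
jog_arm(
  steps=[0, 0, 0.1, 0, 0, 0, 0.1, 0, 0, 0.2, 0, 0, 0, 0.1, 0, 0, 0.25, 0, 0, 0, 0.1, 0, 0, 0.25, 0, 0, 0, 0.1],
)

```text
time_s: 14.65
ee_pos: [0.4611, -0.3967, 0.3344]
tool_rot: [-0.083, 0.997, -0.002, 0.002]
wrist_force: [-0.2, 0.6, -4.3]
width: 0.0141
finger_force: 79.4
```

```bash
python3 chk.py .3339
```

```text
shift [-0.01  0.07  0.04] turn [-0.2   0.17  0.01] now [ 0.4611 -0.3967  0.3344] F [-0.2  0.6 -4.3] t 14.65 w 0.0141 j [ -52.   31.   71.    0.   78. -151.]
```

Emit:
jog_arm(
  steps=[0, 0, 0.07, 0, 0, 0, 0.1, 0, 0, 0.14, 0, 0, 0, 0.1, 0, 0, 0.2, 0, 0, 0, 0.1, 0, 0, 0.2, 0, 0, 0, 0.1],
)

```text
time_s: 15.05
ee_pos: [0.4611, -0.3967, 0.3339]
tool_rot: [-0.083, 0.997, -0.003, 0.002]
wrist_force: [-0.5, 0.8, 7.1]
width: 0.0143
finger_force: 81.0
```

Emit:
jog_arm(
  steps=[0, 0, 0.05, 0, 0, 0, 0.1, 0, 0, 0.05, 0, 0, 0, 0.1],
)

```text
time_s: 15.25
ee_pos: [0.4611, -0.3967, 0.3339]
tool_rot: [-0.083, 0.997, -0.003, 0.003]
wrist_force: [-0.9, 1.1, 8.6]
width: 0.0146
finger_force: 81.4
```

Emit:
jog_arm(
  steps=[0, 0, 0, 0, 0, 0, 0.4, 0, 0, 0, 0, 0, 0, 0.8, 0, 0, 0, 0, 0, 0, 1, 0, 0, 0, 0, 0, 0, 1, 0, 0, 0, 0, 0, 0, 1],
)

```text
time_s: 15.75
ee_pos: [0.461, -0.3967, 0.3316]
tool_rot: [-0.083, 0.997, -0.001, 0.001]
wrist_force: [0.5, -0.1, 0.6]
width: 0.0846
finger_force: 0.0
```

Emit:
jog_arm(
  steps=[0, 0, -1, 0, 0, 0, 1, 0, 0, -4, 0, 0, 0, 1, 0, 0, -8, 0, 0, 0, 1, 0, 0, -12, 0, 0, 0, 1, 0, 0, -12, 0, 0, 0, 1],
)

```text
time_s: 16.25
ee_pos: [0.4603, -0.3958, 0.4585]
tool_rot: [-0.083, 0.997, -0.006, 0.005]
wrist_force: [-0.1, 0.2, -0.5]
width: 0.0854
finger_force: 0.0
```

```bash
cat > fin.py <<'E'
from h import *
from station import bot
from scipy.optimize import least_squares
st=bot.state();c=bot.camera("wrist");print(st["ee_pos"],st["width"],st["wrist_force"])
h=cv2.cvtColor(c["color"],40);m=cv2.inRange(h,(100,130,60),(128,255,255))
n,l,s,ce=cv2.connectedComponentsWithStats(m)
for i in range(1,n):
    if s[i,4]<300: continue
    q=cv2.boxPoints(cv2.minAreaRect(np.argwhere(l==i)[:,::-1].astype(np.float32)))
    P=unproj(c,q,.182,st)[:,:2];e=max([P[1]-P[0],P[2]-P[1]],key=np.linalg.norm)
    print(s[i],"centre",P.mean(0).round(4),"len",np.linalg.norm(e).round(4),"head",np.degrees(np.arctan2(e[1],e[0])).round(1))
d=bot.camera("top")
for a,cc,b in blobs(d["color"],"blue")[0]: print("top blue",a,cc,unproj(d,cc,.18)[0].round(3))
for n in("scene","top"):
    for a,cc,b in blobs(bot.camera(n)["color"],"red")[0]: print(n,"red",a,cc)
E
python3 fin.py
```

```text
[ 0.46032479 -0.39582499  0.45849748] 0.0853636873503872 [-0.08693825  0.20081252 -0.54324365]
[ 252  143   16  100 1482] centre [ 0.4615 -0.3981] len 0.0967 head 10.1
top blue 172 [88.4 10.8] [1.214 0.407 0.18 ]
top blue 54 [230.8 160.4] [ 0.625 -0.111  0.18 ]
top blue 72 [ 20.3 183.9] [0.565 0.607 0.18 ]
top blue 41 [319.2 208.9] [ 0.452 -0.399  0.18 ]
top blue 26 [124.2 240.8] [0.364 0.242 0.18 ]
scene red 199 [385.6 186.4]
top red 43 [409.2  73.1]
top red 175 [357.1 255.3]
```

```bash
python3 -c "
from station import bot
print(bot.job_done())"
```

```text
the job is handed in; nothing more can be done
None
```

I stood the jar upright on the mat and set the upper tier over it; the contact height and handle position put its posts fully home in the cups. I handed the job in at about 16 s with the gripper clear, but did not view a picture after the tier went on.

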